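Put a ring blank on the bench pin and hold it out over the catch tray

TASK

Push the silver napkin-ring blank down over the black post of the wooden bench pin until it sits on the board. Then slide the pin outward across the deck of the small jeweller's bench, square to the brass edge, until the red line across the board lies over that edge and the ring stands out over the catch tray, ready for filing; take care that the pin never tips. Finish holding the pin: keep its tail pressed flat on the deck and do not let go, and leave the jar, the file and the steel block where they are.

Things in the scene. Friction and masses are not known exactly. Their poses are not given: they have to be found in the camera images.
- bench: Jeweller's bench of dark wood, fixed. Flat deck 220 mm deep (x) by 360 wide (y), top 70 mm above the worktop, brass strip 8 mm wide flush along its front edge. Origin on the worktop under the middle of that edge; x points outward (roughly world +x), y left along the edge, z up. Deck: x -220 to 0 mm. In front on the worktop: aluminium catch tray, x 3 to 155, y -160 to 160 mm, rim 20 high.
- lip (a point): Middle of the top front edge of the bench's deck (the outer side of the brass strip), 70 mm above bench, same axes.
- pin: Loose plywood board 240 mm long (x), 60 wide (y), 18 thick, 0.2-0.3 kg, on the deck, a little askew, outer end 5 to 45 mm past the edge. Origin: centre of underside; x to the outer end, z up. V notch at x 78 to 120 mm, black post at 55, red line 3 mm wide across it at -10; tail: plain, x -120 to -20, nearest the robot. With the line at the edge it tips unless the tail is held.
- line (a point): Middle of the red line, on the top face of the pin (x -10 mm, z 18 mm in the pin's frame).
- seat (a point): Foot of the black post's axis on the pin's top face (x 55 mm, z 18 mm in the pin's frame), where the centre of the ring's underside belongs. The post is 31 mm in diameter and stands 28 mm above this face, its top 5 mm tapering to 23 mm.
- ring: Silver napkin-ring blank, a plain tube open at both ends, standing upright on the worktop beside the bench (left or right): 42 mm outside, 34 mm inside, 36 mm high, about 0.19 kg. Origin at the centre of its underside, z along its axis.
- jar: Bystander: amber glass jar with a black cap, 40 mm across, standing on the worktop on the other side of the bench. Origin at the centre of its underside.
- file: Bystander: flat file 210 mm long with a red handle 19 mm thick, lying on the left (y about 140 mm) part of the deck, lengthwise to x. Origin on the deck, 100 mm from the handle's end.
- block: Bystander: steel bench block 60 x 60 x 20 mm, lying on the right (y about -140 mm) part of the deck. Origin at the centre of its underside.
Mind the look-alikes: they are no part of the job. There is more than one size of the pin; the job needs the larger.

How it is judged:
By the outcome, as a careful person would: the job done as asked, in the order asked, and still so for the second after the job is handed in, while the arm keeps its last pose, push and grip.
It also fails if it takes over 56 s, if anything falls off the work surface, if the arm or the gripper's body presses on something with over 40 N, if the wrist force passes 120 N, or if a joint passes its speed limit or range.

ROBOT

A 6-joint arm with a two-finger parallel gripper is mounted at the origin on the work surface. World frame = base frame: x ahead of the robot, y to its left, z up, the work surface at z = 0. Lengths are in m, angles in rad, forces in N, time in s.
With the tool pointing down it reaches from about 0.3 to 1 m from the base axis. Payload 5.1 kg.
Tool frame: the origin (TCP) lies on the centre line of the jaws, within the pads' length; the fingertips stand 14 mm ahead of it and the grasp point (between the pads) lies 5 mm behind it; z points along the fingers, y is the direction in which the jaws open and shut (so a half turn about z gives the same grasp; the last joint's range is limited). The gripper opens to 95 mm and grips with 3 to 60 N. Pads are 20 mm wide; open, the fingers measure 119 mm over their backs; the gripper's body (75 mm by 180 mm) begins 59 mm behind the grasp point.
Start: joints at [-0.083, 0.124, 1.65, -0, 1.367, -0.083], TCP at [0.65, -0, 0.229] pointing down, gripper open.
Joint ranges: [-2.61, 2.61], [-1.02, 2.33], [0.03, 2.71], [-1.35, 4.49], [0.32, 2.68], [-2.91, 2.91]. Speed limits (rad/s): [2.57, 2.57, 3.14, 3.14, 3.14, 3.14].

INTERFACE

Orientations are given as a unit quaternion [w, x, y, z].
In Python, from cell import r, eyes gives the robot as it stands. The module is installed in compiled form; this text tells all that it offers.
- The arm moves only by the tool arm_command, never from a script. Its argument "motion" is a list of rows, each a list of 5 numbers: the shift along the tool's x, y, z in cm, then the turn about the tool's z in degrees, then the opening, from -1 (shut) to 1 (fully open). In form: [[x, y, z, turn, grip], ...]. A call has 1 to 10 rows; each row is the pose to reach, as a shift and turn from the pose measured when the call began, along the tool's axes at that moment; what a row does not reach only later rows make up. A row lasts 1/8 s, in which the tool goes at most 62.5 mm and 10.7 degrees, less where a joint would pass 70% of its speed; a pose out of reach is approached as far as the arm can. A call with a gripper value outside its range is refused whole. The fingers move at their own pace and stop on an object; the grip force is fixed at half the most. Time passes only in rows, so rows that repeat a pose let the fingers close. It gives the time, the measured TCP pose, the force and the opening at its end, in the units of the state.
- r.read_state(): the state, without advancing time (a new reading comes with each control period).
- eyes.camera(name): name is "scene" or "side" or "wrist"; returns the picture (400x640x3 uint8, red, green, blue); there is no depth.
- eyes.camera_info(name): a dict with "camera_matrix" (3x3 intrinsics, pixels), "eye" and "attitude" of the camera in the world; the wrist camera has in their place "mount" (4x4, takes a point from camera to tool coordinates, whose origin is the TCP and whose axes are the flange's). Camera axes: x right, y down, z forward; pixel columns grow to the right and rows downward; lengths in m; the calibration is good to about 2 mm. The wrist camera is an equidistant fisheye: a pixel r from the principal point sees the ray r / f radians off the axis. A picture is of the moment at which its call begins: read the wrist's pose just before it. camera_info takes no time and is no camera call.
- r.hand_in(): hands the job in, once; it reports no verdict.
The state is a dict: "time_s": time; "qpos": joint angles; "joint_vel": joint speeds; "joint_efforts": joint torques, N m; "position": TCP position; "ee_rot": TCP orientation; "contact_force": force on the tool from outside, world axes, zero at the start; "ft_torque": the same for the moment, N m; "width": opening from 0.0 (shut) to 1.0 (fully open).
Only numpy, scipy, OpenCV 4.12 (cv2) and the standard library are available. Lean on these libraries where they do the work, as an engineer would, in place of code of your own. Each camera call takes 0.05 s, during which the arm holds its last target. There are 200 camera calls.

## Working session

There is one attempt and no reset: what is moved stays moved. The work goes in short steps, Python scripts to look and compute and a tool call to move; the robot and the scene stay as the last step left them, time stands still between calls to the robot, and variables do not carry over. Pictures are saved under pics/ and viewed, about 8 in all and at most 12, crops included, and the job is handed in when it is done.

Besides the shell and the picture viewer there is one more tool, called after ">>>" in YAML: its name, and indented under it one key for each argument. arm_command: Moves the arm, as the interface text tells. Its arguments: {"type":"object","properties":{"motion":{"type":"array","items":{"type":"array","items":{"type":"number"}}}},"required":["motion"]}

```bash
mkdir -p pics; cat > h.py <<'E'
import numpy as np,cv2
from cell import r,eyes
from scipy.spatial.transform import Rotation as R
def q(a): return R.from_quat([a[1],a[2],a[3],a[0]]).as_matrix()
def snap(n,f):
    im=eyes.camera(n); cv2.imwrite(f'pics/{f}.png',im[:,:,::-1]); return im
E
python3 - <<'E'
from h import *
np.set_printoptions(precision=4,suppress=True)
print(r.read_state())
for n in ('scene','side','wrist'): print(n,eyes.camera_info(n))
a=snap('scene','s0');b=snap('side','d0');c=snap('wrist','w0')
cv2.imwrite('pics/two.png',cv2.resize(np.vstack([a,b]),(480,600))[:,:,::-1])
E
```

```text
{'time_s': 0.0, 'qpos': array([-0.0826,  0.1245,  1.6517,  0.    ,  1.3675, -0.0826]), 'joint_vel': array([ 0.0018, -0.0013,  0.0004,  0.0007, -0.0007, -0.0005]), 'joint_efforts': array([ -0.0006, -41.7604, -35.9935,   0.0773,   0.0493,  -0.0002]), 'position': array([0.6494, 0.    , 0.2274]), 'ee_rot': array([-0.0008,  0.7071,  0.7071, -0.0007]), 'contact_force': array([0.2429, 1.0769, 0.5327]), 'ft_torque': array([0.0806, 0.0038, 0.059 ]), 'width': 1.0008585811300248}
scene {'camera_matrix': array([[386.3776,   0.    , 321.4968],
       [  0.    , 386.3776, 200.0451],
       [  0.    ,   0.    ,   1.    ]]), 'eye': array([ 1.2012, -0.1642,  0.6485]), 'attitude': array([-0.322 ,  0.7098,  0.5652, -0.2702])}
side {'camera_matrix': array([[450.2839,   0.    , 316.8563],
       [  0.    , 450.2839, 198.0184],
       [  0.    ,   0.    ,   1.    ]]), 'eye': array([0.3022, 0.7561, 0.7729]), 'attitude': array([ 0.0582, -0.1344,  0.9005, -0.4095])}
wrist {'camera_matrix': array([[309.7069,   0.    , 323.1691],
       [  0.    , 309.7069, 194.1009],
       [  0.    ,   0.    ,   1.    ]]), 'mount': array([[-0.0002, -0.9694, -0.2454,  0.068 ],
       [ 1.    , -0.0002,  0.0001, -0.0011],
       [-0.0001, -0.2454,  0.9694, -0.1564],
       [ 0.    ,  0.    ,  0.    ,  1.    ]])}
```

View pics/s0.png

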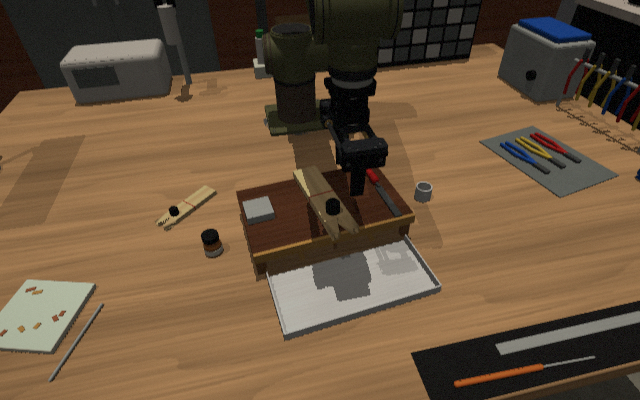

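View pics/d0.png

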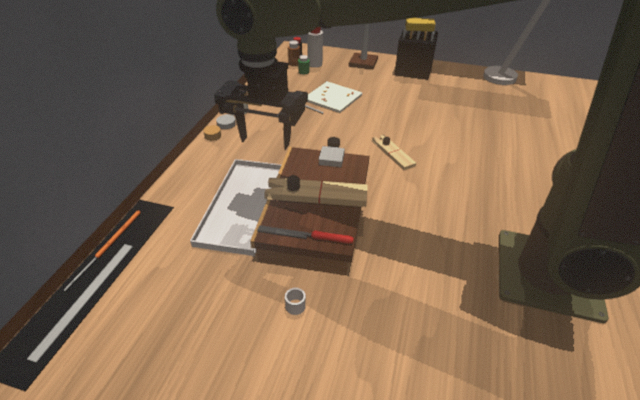

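View pics/w0.png

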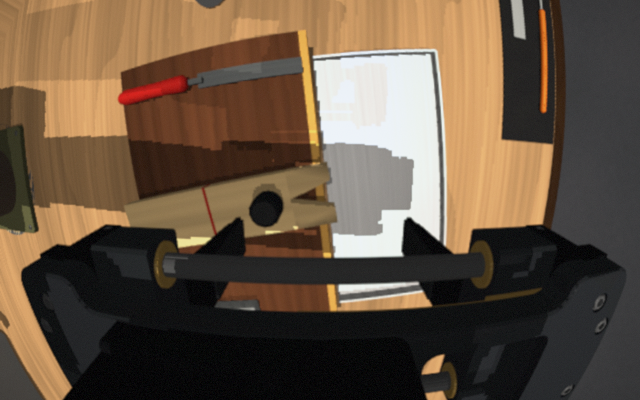

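The wrist view shows the large pin on the deck, with its post at (266,208) and red line at about (209,210). The ring is at scene (423,192) and side (295,300). There are two pins: the large one on the deck, and a small look-alike on the worktop at scene (187,207). The job's pin is the one on the deck. Next I'll measure.

```bash
cat >> h.py <<'E'
info={n:eyes.camera_info(n) for n in('scene','side','wrist')}
def rays(n,uv,st=None):
    I=info[n];K=I['camera_matrix'];uv=np.atleast_2d(np.array(uv,float))
    p=np.c_[(uv[:,0]-K[0,2])/K[0,0],(uv[:,1]-K[1,2])/K[1,1]]
    if n!='wrist':
        return I['eye'],np.c_[p,np.ones(len(p))]@q(I['attitude']).T
    t=np.linalg.norm(p,axis=1,keepdims=True)+1e-12
    d=np.c_[p/t*np.sin(t),np.cos(t)]
    Rt=q(st['ee_rot']);M=I['mount']
    return st['position']+Rt@M[:3,3],d@M[:3,:3].T@Rt.T
def plane(n,uv,z,st=None):
    e,d=rays(n,uv,st); return e+d*((z-e[2])/d[:,2])[:,None]
def two(a,b):
    A=np.zeros((3,3));v=np.zeros(3)
    for e,d in(a,b):
        d=d[0]/np.linalg.norm(d[0]);P=np.eye(3)-np.outer(d,d);A+=P;v+=P@e
    return np.linalg.solve(A,v)
def comps(m,amin=20):
    n,l,s,c=cv2.connectedComponentsWithStats(m.astype(np.uint8))
    return [(s[i],c[i],l==i) for i in range(1,n) if s[i][4]>=amin]
E
python3 - <<'E'
from h import *
np.set_printoptions(precision=4,suppress=True)
st=r.read_state()
I={k:cv2.imread(f'pics/{f}.png') for k,f in(('scene','s0'),('side','d0'),('wrist','w0'))}
w=I['wrist'];hsv=cv2.cvtColor(w,cv2.COLOR_BGR2HSV);H,S,V=cv2.split(hsv)
red=((H<6)|(H>174))&(S>170)&(V>70)
for s,c,m in comps(red,15): print('red',s,c,plane('wrist',[c],.088,st))
brass=(H>12)&(H<26)&(S>150)&(V>110)
for s,c,m in comps(brass,60): print('brass',s,c)
# outer edge of the brass: last brass px in rows
pts=[]
for y in list(range(50,150,4))+list(range(235,300,4)):
    x=np.where(brass[y,290:345])[0]
    if len(x): pts.append((290+x.max()+.5,y))
P=plane('wrist',pts,.07,st);vx,vy,x0,y0=cv2.fitLine(P[:,:2].astype(np.float32),cv2.DIST_HUBER,0,.01,.01).ravel()
print('edge dir',vx,vy,'pt',x0,y0,'yaw',np.degrees(np.arctan2(-vx,vy)) if vy>0 else np.degrees(np.arctan2(vx,-vy)),'res',np.abs((P[:,0]-x0)*vy-(P[:,1]-y0)*vx).max())
print('post',plane('wrist',[(266,208)],.116,st))
print('deck corners',plane('wrist',[(122,72),(300,31),(313,31)],.07,st))
pin=(H>14)&(H<28)&(S>50)&(S<150)&(V>90)
for s,c,m in comps(pin,1500): print('pin',s,c)
def crop(k,x,y,a,b,f): return cv2.resize(I[k][y:y+b,x:x+a],None,fx=f,fy=f,interpolation=cv2.INTER_NEAREST)
t1=np.hstack([crop('scene',405,170,40,40,10),crop('side',275,280,40,40,10)])
cv2.imwrite('pics/c1.png',t1)
print(two(rays('scene',[(423,187)]),rays('side',[(295,296)])))
E
```

```text
red [ 118   75   70   30 1061] [153.59    89.9189] [[0.4708 0.1055 0.088 ]]
red [202 188  15  46  58] [208.7931 210.7414] [[ 0.5281 -0.0249  0.088 ]]
brass [542  11   5 100 309] [544.4498  61.8706]
brass [ 297   30   23  130 1231] [308.3542  93.805 ]
brass [316 184   9  12  80] [319.7625 190.4125]
brass [320 224  12  34 268] [325.2425 241.3955]
brass [326 284  11  28 240] [331.3292 297.2708]
edge dir 0.10651486 -0.9943111 pt 0.6494734 -0.01257227 yaw 6.1144514 res 0.0006945544450975751
post [[ 0.5959 -0.0129  0.116 ]]
deck corners [[0.4139 0.1351 0.07  ]
 [0.6248 0.1583 0.07  ]
 [0.6379 0.158  0.07  ]]
pin [    0     0   554   400 68129] [227.3554 119.0934]
pin [ 205  148  132  106 5574] [274.5109 199.9865]
[0.4999 0.2422 0.0326]
```

View pics/c1.png

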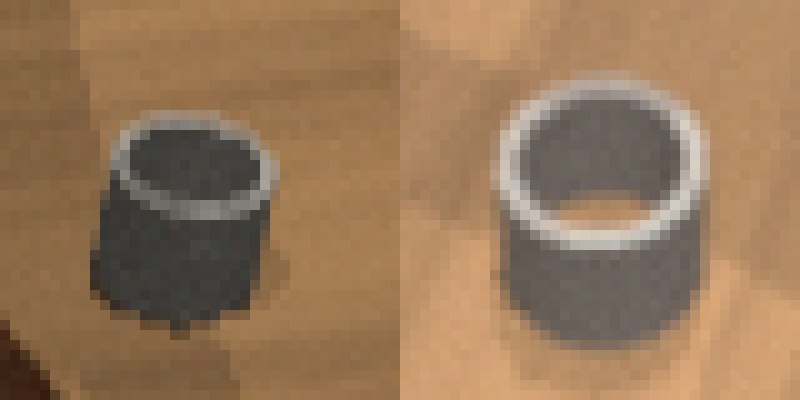

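Both crops show the ring as a plain open tube on the worktop. The top opening is centred at scene (424.5,186.5) and side (295,295.7), so it fits the description. I'll refine that and move above it.

```bash
python3 - <<'E'
from h import *
np.set_printoptions(precision=4,suppress=True)
a,b=(424,186),(295,295.6)
print(plane('scene',[a],.036),plane('side',[b],.036),two(rays('scene',[a]),rays('side',[b])))
E
```

```text
[[0.5012 0.2444 0.036 ]] [[0.4989 0.2432 0.036 ]] [0.4997 0.244  0.0357]
```

>>> arm_command:
  motion:
    - [4, -2.4, 0, 0, 1]
    - [9, -5.5, 0, 0, 1]
    - [14, -8.6, 0, 0, 1]
    - [19, -11.7, 2, 0, 1]
    - [22.5, -14.8, 4, 0, 1]
    - [22.5, -14.8, 6, 0, 1]
    - [22.5, -14.8, 6, 0, 1]

```text
time_s: 1.02
position: [0.5004, 0.2243, 0.1657]
ee_rot: [-0.001, 0.707, 0.707, -0.002]
contact_force: [0.3, -0.2, -0.2]
width: 1.002
```

>>> arm_command:
  motion:
    - [2, 0, 4, 0, 1]
    - [2, 0, 8, 0, 1]
    - [2, 0, 11.5, 0, 1]
    - [2, 0, 13.5, 0, 1]
    - [2, 0, 14, 0, 1]
    - [2, 0, 14, 0, 1]

```text
time_s: 1.78
position: [0.5008, 0.244, 0.0267]
ee_rot: [-0.001, 0.707, 0.707, -0.002]
contact_force: [0.7, -0.1, 0.5]
width: 1.001
```

>>> arm_command:
  motion:
    - [0, 0, 0, 0, -1]
    - [0, 0, 0, 0, -1]
    - [0, 0, 0, 0, -1]
    - [0, 0, 0, 0, -1]
    - [0, 0, 0, 0, -1]
    - [0, 0, 0, 0, -1]
    - [0, 0, 0, 0, -1]

```text
time_s: 2.65
position: [0.5009, 0.244, 0.0266]
ee_rot: [-0.001, 0.707, 0.707, -0.002]
contact_force: [0.6, -0.4, 1.0]
width: 0.434
```

```bash
python3 - <<'E'
from h import *
st=r.read_state();print(st['position'],st['width'],st['contact_force'])
a=snap('side','d1');b=snap('wrist','w1')
cv2.imwrite('pics/v1.png',np.hstack([cv2.resize(a[230:350,235:355],(400,400)),cv2.resize(b[100:300,220:420],(400,400))])[:,:,::-1])
E
```

```text
[0.50085999 0.24403496 0.02663465] 0.43377857480211884 [ 0.5834225  -0.4090172   1.04866474]
```

View pics/v1.png

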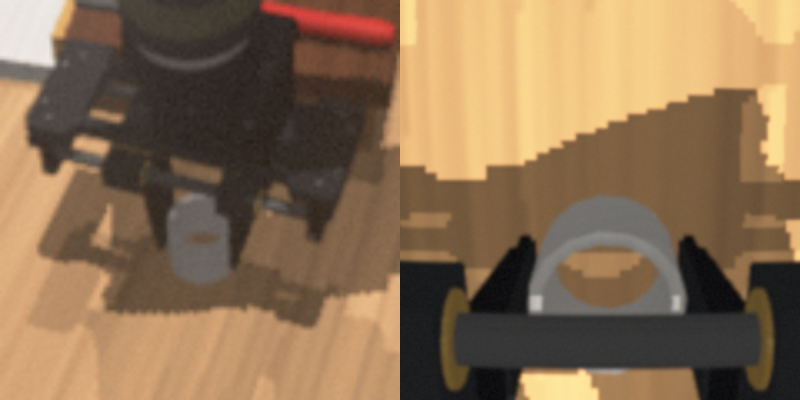

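Left half: the ring is upright between the fingers, width 41 mm. Right half (wrist): the rim's back edge is at about (324,216.5). Now I'll lift it and check its offset from the TCP.

>>> arm_command:
  motion:
    - [0, 0, -3, 0, -1]
    - [0, 0, -8, 0, -1]
    - [0, 0, -13, 0, -1]
    - [0, 0, -17, 0, -1]
    - [0, 0, -17, 0, -1]

```text
time_s: 3.38
position: [0.5034, 0.245, 0.2005]
ee_rot: [0.001, 0.707, 0.707, 0.002]
contact_force: [-0.1, -0.3, -3.2]
width: 0.432
```

```bash
python3 - <<'E'
from h import *
np.set_printoptions(precision=4,suppress=True)
b=cv2.imread('pics/w1.png')
st=r.read_state();print(st['position'],st['width'],st['contact_force'])
s1=dict(position=np.array([.50086,.24403,.02663]),ee_rot=st['ee_rot'])
print('ring back,left,right',plane('wrist',[(324,216),(285,250),(362.5,250)],.036,s1))
# scene & side: pin line, post
a=snap('scene','s2');d=snap('side','d2')
cv2.imwrite('pics/v2.png',np.vstack([cv2.resize(a[150:270,225:425],(500,300),interpolation=2),cv2.resize(d[140:270,185:385],(462,300),interpolation=2).copy() if 0 else cv2.resize(d[140:260,235:435],(500,300),interpolation=2)])[:,:,::-1])
for n,im in(('scene',a),('side',d)):
    H,S,V=cv2.split(cv2.cvtColor(im,cv2.COLOR_RGB2HSV))
    red=((H<8)|(H>172))&(S>140)&(V>60)
    for s,c,m in comps(red,6):
        if n=='scene' and 225<c[0]<425 and 150<c[1]<270 or n=='side' and 235<c[0]<435 and 140<c[1]<260: print(n,'red',s,c,plane(n,[c],.088))
    blk=(V<45)
    for s,c,m in comps(blk,40):
        if n=='scene' and 300<c[0]<360 and 180<c[1]<230 or n=='side' and 270<c[0]<310 and 165<c[1]<200: print(n,'blk',s,c)
E
```

```text
[0.5034 0.245  0.2005] 0.43178397375399147 [-0.0537 -0.3282 -3.1618]
ring back,left,right [[0.5001 0.2635 0.036 ]
 [0.4798 0.2448 0.036 ]
 [0.5202 0.2447 0.036 ]]
scene red [360 160  19  22 168] [368.9821 170.6964] [[0.4722 0.1045 0.088 ]]
scene blk [326 198  14  18 206] [332.4757 206.5485]
side red [312 230  42  14 325] [332.2277 236.6769] [[0.4592 0.1133 0.088 ]]
```

View pics/v2.png

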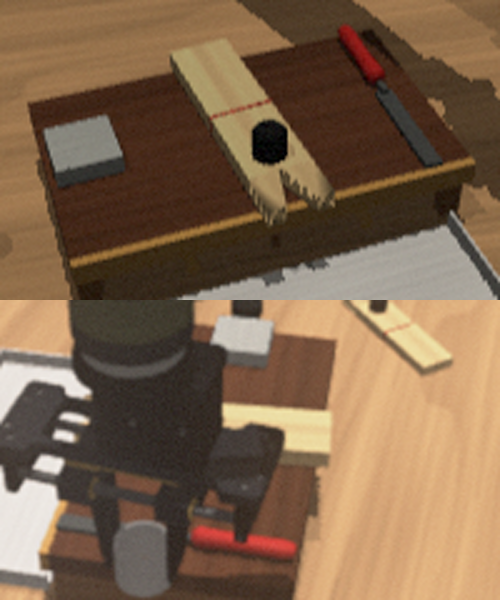

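The ring is held level. The scene crop shows the pin in clear view: red line from (309.5,196.4) to (333.8,190), post at about (332.5,206). The small look-alike lies apart, so the pin on the deck is confirmed. Next, a tighter fix on the post.

```bash
python3 - <<'E'
from h import *
np.set_printoptions(precision=4,suppress=True)
s0=dict(position=np.array([.6494,0,.2274]),ee_rot=np.array([-.0008,.7071,.7071,-.0007]))
def load(f): return cv2.imread(f'pics/{f}.png')
C={}
for n,f,(x,y,X,Y) in(('scene','s2',(318,190,348,222)),('side','d0',(282,172,306,194)),('wrist','w0',(240,180,292,236))):
    H,S,V=cv2.split(cv2.cvtColor(load(f),cv2.COLOR_BGR2HSV))
    cs=comps(V[y:Y,x:X]<60,40); s,c,m=max(cs,key=lambda t:t[0][4]); C[n]=c+[x,y]
    print(n,s[:4]+[x,y,0,0],s[4],C[n])
print('axis mid',two(rays('scene',C['scene']),rays('side',C['side'])))
for z in(.102,.105,.112,.116): print(z,plane('scene',[C['scene']],z),plane('side',[C['side']],z),plane('wrist',[C['wrist']],z,s0))
# red line
for n,f,(x,y,X,Y),st in(('scene','s2',(304,184,342,202),None),('side','d0',(312,178,326,206),None),('wrist','w0',(196,180,224,242),s0)):
    im=load(f)[y:Y,x:X].astype(int); g=im[:,:,2]-im[:,:,1]; m=g>45
    v,u=np.where(m)
    P=plane(n,np.c_[u+x,v+y],.088,st)[:,:2]
    mu=P.mean(0);w,e=np.linalg.eigh(np.cov(P.T));t=(P-mu)@e[:,1];d=e[:,1]
    ang=np.degrees(np.arctan2(-d[0],d[1]) if d[1]>0 else np.arctan2(d[0],-d[1]))
    print(n,'line',len(u),'mid',mu+d*(t.max()+t.min())/2,'len',np.ptp(t),'pin yaw',ang)
# tail corners & edges via scene, eye-read from crop
print(plane('scene',[(293.3,172),(315,166)],.088))
# brass edge in scene
H,S,V=cv2.split(cv2.cvtColor(load('s2'),cv2.COLOR_BGR2HSV))
print('front corners scene',plane('scene',[(253.5,256),(414.5,214)],.07))
E
```

```text
scene [326 198  14  18] 210 [332.4619 206.6238]
side [288 176  11  15] 100 [293.15 183.97]
wrist [249 191  34  36] 917 [266.0262 208.3272]
axis mid [ 0.5911 -0.0167  0.0975]
0.102 [[ 0.5963 -0.0179  0.102 ]] [[ 0.5891 -0.0117  0.102 ]] [[ 0.5931 -0.0174  0.102 ]]
0.105 [[ 0.5996 -0.0187  0.105 ]] [[ 0.5878 -0.0083  0.105 ]] [[ 0.5936 -0.0165  0.105 ]]
0.112 [[ 0.6074 -0.0205  0.112 ]] [[ 0.5848 -0.0003  0.112 ]] [[ 0.595  -0.0144  0.112 ]]
0.116 [[ 0.6118 -0.0216  0.116 ]] [[0.5831 0.0043 0.116 ]] [[ 0.5958 -0.0132  0.116 ]]
scene line 33 mid [ 0.5288 -0.028 ] len 0.06149231935646048 pin yaw 11.20450947380163
side line 8 mid [ 0.527  -0.0257] len 0.04427809446519257 pin yaw 9.89125524556173
wrist line 133 mid [ 0.5279 -0.0256] len 0.051458500442287086 pin yaw 10.543722675198802
[[ 0.4327 -0.0772  0.088 ]
 [ 0.4206 -0.0202  0.088 ]]
front corners scene [[ 0.6682 -0.1967  0.07  ]
 [ 0.6277  0.1606  0.07  ]]
```

>>> arm_command:
  motion:
    - [-4, 1.3, 0, 0, -1]
    - [-9, 3, 0, 0, -1]
    - [-14, 4.7, 0, 0, -1]
    - [-19, 6.4, 0, 0, -1]
    - [-24, 8.1, 0, 0, -1]
    - [-26.1, 8.9, 2, 0, -1]
    - [-26.1, 8.9, 4, 0, -1]
    - [-26.1, 8.9, 4.5, 0, -1]
    - [-26.1, 8.9, 4.5, 0, -1]

```text
time_s: 4.6
position: [0.5883, -0.0157, 0.1486]
ee_rot: [-0.002, 0.707, 0.708, -0.003]
contact_force: [0.1, -0.6, -2.3]
width: 0.434
```

```bash
python3 - <<'E'
from h import *
np.set_printoptions(precision=4,suppress=True)
st=r.read_state();print(st['position'],st['ee_rot'],st['width'],st['contact_force'])
a=snap('scene','s3');b=snap('side','d3');c=snap('wrist','w3')
cv2.imwrite('pics/v3.png',np.hstack([cv2.resize(a[150:250,280:380],(400,400),interpolation=2),cv2.resize(b[130:230,240:340],(400,400),interpolation=2)])[:,:,::-1])
E
```

```text
[ 0.5883 -0.0157  0.1486] [-0.0025  0.7066  0.7076 -0.0033] 0.4335781380340634 [ 0.1278 -0.5753 -2.3221]
```

View pics/v3.png

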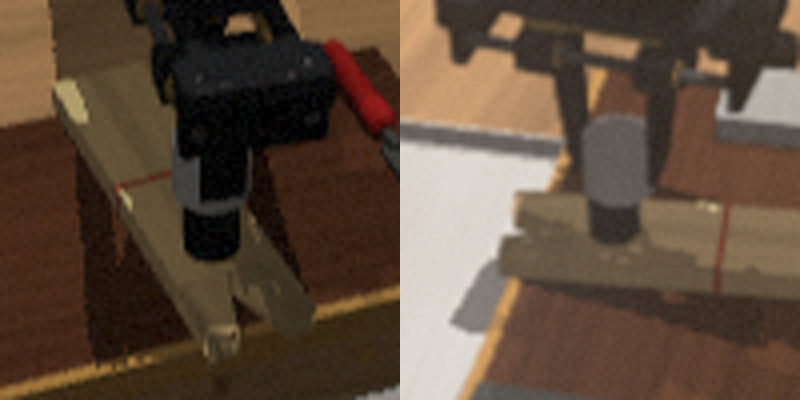

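Hovering over the post: in the scene crop, ring and post are aligned (212 vs 212). In the side crop the ring (617.5) sits about 2 mm short in x of the post (614). I'll shift it +x by 3 mm (as the earlier fix suggests) and descend.

>>> arm_command:
  motion:
    - [0, 0.3, 0, 0, -1]
    - [0, 0.3, 0.5, 0, -1]
    - [0, 0.3, 1, 0, -1]
    - [0, 0.3, 1.5, 0, -1]
    - [0, 0.3, 2, 0, -1]
    - [0, 0.3, 2, 0, -1]

```text
time_s: 5.5
position: [0.5925, -0.0164, 0.1304]
ee_rot: [-0.001, 0.707, 0.707, -0.002]
contact_force: [0.3, -1.3, -2.3]
width: 0.436
```

>>> arm_command:
  motion:
    - [0, 0, 0.5, 0, -1]
    - [0, 0, 1, 0, -1]
    - [0, 0, 1.4, 0, -1]
    - [0, 0, 1.6, 0, -1]
    - [0, 0, 1.7, 0, -1]
    - [0, 0, 1.7, 0, -1]

```text
time_s: 6.25
position: [0.5925, -0.0166, 0.1146]
ee_rot: [-0.001, 0.707, 0.707, -0.002]
contact_force: [-3.0, -0.6, 5.0]
width: 0.433
```

>>> arm_command:
  motion:
    - [0, 0, 0.2, 0, -1]
    - [0, 0, 0.4, 0, -1]
    - [0, 0, 0.4, 0, -1]

```text
time_s: 6.62
position: [0.5926, -0.0166, 0.1145]
ee_rot: [-0.001, 0.707, 0.708, -0.003]
contact_force: [-10.6, 0.8, 17.9]
width: 0.437
```

```bash
python3 - <<'E'
from h import *
np.set_printoptions(precision=4,suppress=True)
st=r.read_state();print(st['position'],st['width'],st['contact_force'])
a=snap('scene','s4');b=snap('side','d4')
cv2.imwrite('pics/v4.png',np.hstack([cv2.resize(a[150:250,280:380],(400,400),interpolation=2),cv2.resize(b[130:230,240:340],(400,400),interpolation=2)])[:,:,::-1])
E
```

```text
[ 0.5926 -0.0166  0.1145] 0.4368421185317691 [-10.6383   0.8359  17.9166]
```

View pics/v4.png

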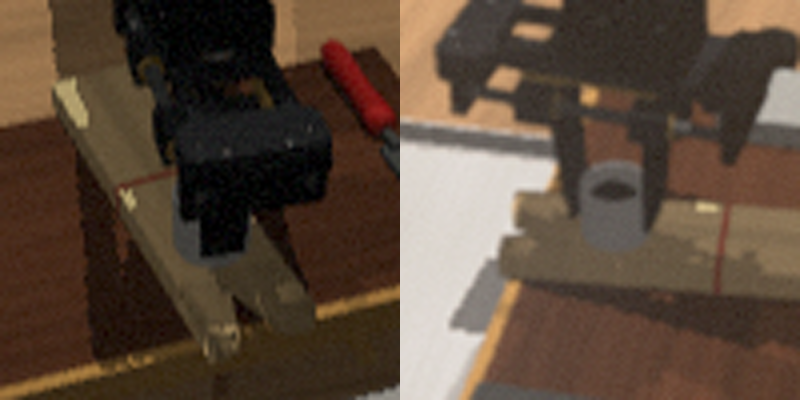

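The ring now sits on the board with its rim just above the post. Press force is about 20 N and the pin hasn't moved. Releasing, rising, then going to the tail.

>>> arm_command:
  motion:
    - [0, 0, 0, 0, -1]
    - [0, 0, 0, 0, 1]
    - [0, 0, 0, 0, 1]
    - [0, 0, 0, 0, 1]
    - [0, 0, 0, 0, 1]
    - [0, 0, -3, 0, 1]
    - [0, 0, -8, 0, 1]
    - [0, 0, -8, 0, 1]

```text
time_s: 7.72
position: [0.596, -0.0167, 0.2002]
ee_rot: [0.003, 0.707, 0.707, 0.0]
contact_force: [0.6, 0.4, -0.8]
width: 0.998
```

>>> arm_command:
  motion:
    - [0, -3, 0, 10, 1]
    - [0, -6, 0, 20, 1]
    - [-1, -9, 0, 30, 1]
    - [-2.2, -12.3, 0, 40, 1]
    - [-2.2, -12.3, 0, 50, 1]
    - [-2.2, -12.3, 0, 60, 1]
    - [-2.2, -12.3, 0, 70, 1]
    - [-2.2, -12.3, 0, 79, 1]
    - [-2.2, -12.3, 0, 79, 1]
    - [-2.2, -12.3, 0, 79, 1]

```text
time_s: 8.98
position: [0.4728, -0.0388, 0.1992]
ee_rot: [0.002, 0.995, 0.098, 0.002]
contact_force: [-0.3, 0.1, 0.3]
width: 1.003
```

```bash
python3 - <<'E'
from h import *
np.set_printoptions(precision=4,suppress=True)
st=r.read_state();x=q(st['ee_rot'])[:,0]
print(st['time_s'],st['position'],'toolx yaw',np.degrees(np.arctan2(x[1],x[0])),q(st['ee_rot']),st['contact_force'])
c=snap('wrist','w5')
E
```

```text
8.975 [ 0.4728 -0.0388  0.1992] toolx yaw 11.192702226559218 [[ 0.981   0.1941  0.0037]
 [ 0.1941 -0.981  -0.0032]
 [ 0.003   0.0038 -1.    ]] [-0.2819  0.1325  0.2848]
```

View pics/w5.png

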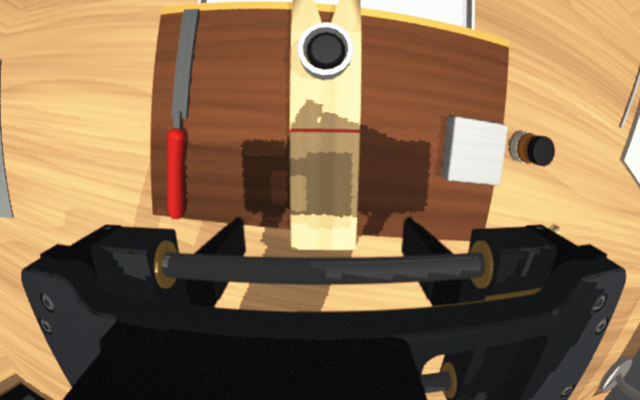

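The wrist view from the tail shows the pin centred between the open fingers. The red line runs (290,130)–(360,131), the tail end is at row 249, and the ring is around the post at (326,49). I'll measure precisely here.

```bash
cat > m.py <<'E'
from h import *
np.set_printoptions(precision=4,suppress=True)
def measure(im,st,box,verbose=True):
    """red line (pin top plane) and the brass outer edge, wrist image RGB"""
    x,y,X,Y=box; a=im[y:Y,x:X].astype(int)
    v,u=np.where((a[:,:,0]-a[:,:,1]>60)&(a[:,:,0]-a[:,:,2]>50)&(a[:,:,1]<110))
    P=plane('wrist',np.c_[u+x,v+y],.088,st)[:,:2]
    mu=P.mean(0);w,e=np.linalg.eigh(np.cov(P.T));d=e[:,1];d=d*np.sign(d[1]);t=(P-mu)@d
    mid=mu+d*(t.max()+t.min())/2
    print('line',len(u),'mid',mid,'len',np.ptp(t),'pin yaw',np.degrees(np.arctan2(-d[0],d[1])))
    return mid
def edge(im,st,cols,rows):
    H,S,V=cv2.split(cv2.cvtColor(im,cv2.COLOR_RGB2HSV)); b=(H>14)&(H<26)&(S>150)&(V>110)
    pts=[]
    for u in cols:
        k=np.where(b[rows[0]:rows[1],u])[0]
        if len(k): pts.append((u,rows[0]+k.min()-.5))
    P=plane('wrist',pts,.07,st)[:,:2]
    vx,vy,x0,y0=cv2.fitLine(P.astype(np.float32),cv2.DIST_HUBER,0,.01,.01).ravel()
    if vy<0: vx,vy=-vx,-vy
    n=np.array([vy,-vx]); print('edge n',len(P),'yaw',np.degrees(np.arctan2(-vx,vy)),'pt',x0,y0,'res',np.abs((P-[x0,y0])@n).max())
    return np.array([x0,y0]),n
E
python3 - <<'E'
from m import *
st=r.read_state(); im=cv2.imread('pics/w5.png')[:,:,::-1].copy()
m=measure(im,st,(270,110,380,150))
p,n=edge(im,st,list(range(210,285,3))+list(range(368,480,3)),(0,60))
print('line to edge',(p-m)@n)
for v in (150,180,220): # pin side edges at z .088, by gradient eye check
    row=im[v].astype(int).sum(1); g=np.abs(np.diff(row)); print(v,[int(k) for k in np.argsort(g[270:380])[-4:]+270])
print('tail end',plane('wrist',[(292,248),(357,249)],.088,st)); print('ring',plane('wrist',[(326,49)],.124,st))
E
```

```text
line 333 mid [ 0.5283 -0.0277] len 0.09086335461894351 pin yaw 13.449246020986116
edge n 63 yaw 6.130823 pt 0.6528106 -0.063529484 res 0.0059334469062595286
line to edge 0.11996664643942191
150 [290, 359, 289, 358]
180 [290, 358, 289, 357]
220 [357, 290, 289, 356]
tail end [[ 0.4159 -0.0209  0.088 ]
 [ 0.4267 -0.0814  0.088 ]]
ring [[ 0.5909 -0.0184  0.124 ]]
```

```bash
python3 - <<'E'
from m import *
st=r.read_state(); im=cv2.imread('pics/w5.png')[:,:,::-1].copy()
m=measure(im,st,(289,124,362,138))
for a in (plane('wrist',[(289.5,150),(289.5,220)],.088,st),plane('wrist',[(358.5,150),(356.5,220)],.088,st)):
    d=a[0]-a[1]; print('side',a,np.degrees(np.arctan2(d[1],d[0])))
p,n=edge(im,st,list(range(370,480,3)),(8,55)); print((p-m)@n)
E
```

```text
line 256 mid [ 0.529  -0.0298] len 0.061313429848616305 pin yaw 10.02651513691698
side [[ 0.5062 -0.0032  0.088 ]
 [ 0.4432 -0.0141  0.088 ]] 9.757140447551812
side [[ 0.5178 -0.0621  0.088 ]
 [ 0.455  -0.0743  0.088 ]] 10.970487680103847
edge n 37 yaw 9.882872 pt 0.6522443 -0.086587 res 0.004513530653937172
0.11167926789805756
```

>>> arm_command:
  motion:
    - [-0.3, 0.1, 3, 1, 1]
    - [-0.3, 0.1, 6.5, 1, 1]
    - [-0.3, 0.1, 9.5, 1, 1]
    - [-0.3, 0.1, 10.8, 1, 1]
    - [-0.3, 0.1, 11.1, 1, 1]
    - [-0.3, 0.1, 11.1, 1, 1]

```text
time_s: 9.78
position: [0.4714, -0.0409, 0.0893]
ee_rot: [0.002, 0.996, 0.089, 0.003]
contact_force: [0.3, -0.4, -0.2]
width: 1.0
```

>>> arm_command:
  motion:
    - [0, 0, 0, 0, -1]
    - [0, 0, 0, 0, -1]
    - [0, 0, 0, 0, -1]
    - [0, 0, 0, 0, -1]
    - [0, 0, 0, 0, -1]
    - [0, 0, 0, 0, -1]

```text
time_s: 10.52
position: [0.4713, -0.0407, 0.0895]
ee_rot: [0.002, 0.996, 0.089, 0.003]
contact_force: [-1.3, 1.6, 2.3]
width: 0.632
```

The pin is gripped at a width of 60 mm. I'll square it up by 4° with light downward pressure and push most of the way out.

>>> arm_command:
  motion:
    - [0, 0, 0.2, 0, -1]
    - [0, 0, 0.2, 2, -1]
    - [0, 0, 0.2, 4, -1]
    - [0, 0, 0.2, 4, -1]

```text
time_s: 11.02
position: [0.4729, -0.0404, 0.0895]
ee_rot: [0.002, 0.999, 0.054, 0.004]
contact_force: [-1.7, 3.0, 7.8]
width: 0.636
```

```bash
python3 - <<'E'
from m import *
st=r.read_state();x=q(st['ee_rot'])[:,0]
print(st['time_s'],st['position'],'toolx yaw',np.degrees(np.arctan2(x[1],x[0])),st['contact_force'],st['width'])
c=snap('wrist','w6')
E
```

```text
11.025 [ 0.4729 -0.0404  0.0895] toolx yaw 6.175442175431881 [-1.7208  2.9519  7.7515] 0.6356305116316373
```

View pics/w6.png

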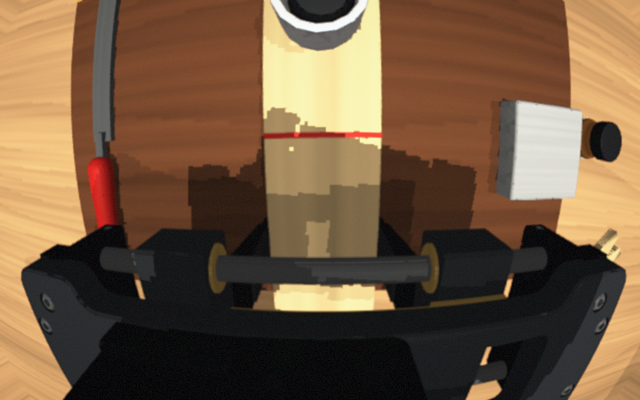

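The line is at row 135, nearly level, and the pin is centred. Sliding 9 cm along tool x.

>>> arm_command:
  motion:
    - [0.6, 0, 0.2, 0, -1]
    - [1.6, 0, 0.2, 0, -1]
    - [2.7, 0, 0.2, 0, -1]
    - [3.8, 0, 0.2, 0, -1]
    - [4.9, 0, 0.2, 0, -1]
    - [6, 0, 0.2, 0, -1]
    - [7.1, 0, 0.2, 0, -1]
    - [8.2, 0, 0.2, 0, -1]
    - [9, 0, 0.2, 0, -1]
    - [9, 0, 0.2, 0, -1]

```text
time_s: 12.32
position: [0.5621, -0.0312, 0.0894]
ee_rot: [0.002, 0.999, 0.054, 0.003]
contact_force: [-5.6, -0.8, 9.8]
width: 0.629
```

```bash
python3 - <<'E'
from m import *
st=r.read_state();x=q(st['ee_rot'])[:,0]
print(st['time_s'],st['position'],'toolx yaw',np.degrees(np.arctan2(x[1],x[0])),'tilt',x[2],st['contact_force'],st['width'])
c=snap('wrist','w7')
m=measure(c,st,(262,120,384,150))
a=snap('scene','s7')
H,S,V=cv2.split(cv2.cvtColor(c,cv2.COLOR_RGB2HSV)); b=(H>12)&(H<26)&(S>150)&(V>110)
for s,cc,_ in comps(b,80): print(s,cc)
cv2.imwrite('pics/v7.png',np.vstack([c[:300],cv2.resize(a[150:270,225:425],(640,300),interpolation=2)])[:,:,::-1])
E
```

```text
12.325 [ 0.5621 -0.0312  0.0894] toolx yaw 6.186129273224018 tilt 0.005776064128358042 [-5.5743 -0.8289  9.7714] 0.6288482524925854
line 614 mid [ 0.6204 -0.025 ] len 0.06128335557878785 pin yaw 6.809948398865511
[  70   85  193   35 2434] [169.0686  99.1315]
[ 382   85  189   33 2401] [476.9034  99.3115]
```

View pics/v7.png

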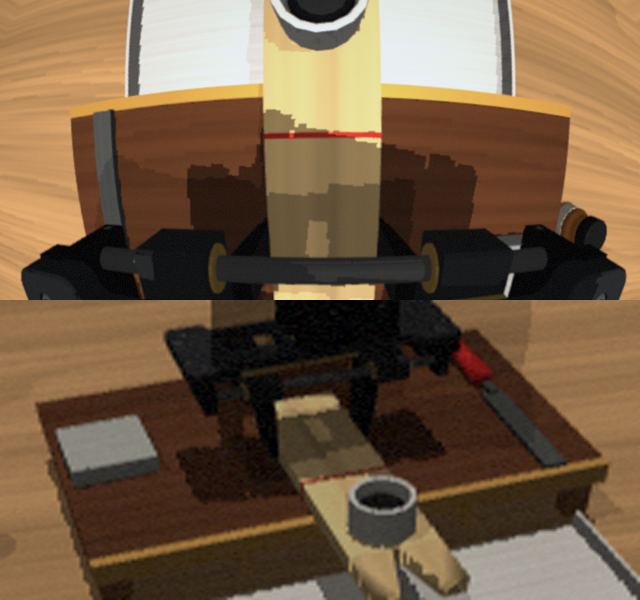

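The pin is nearly square, with the line at row 135 and the brass outer edge at about row 85–100. The ring is seated and nothing else has moved. Fitting the remaining distance.

```bash
cat >> m.py <<'E'
def check(f,band=(126,142)):
    st=r.read_state(); im=snap('wrist',f); x=q(st['ee_rot'])[:,0]
    print(st['time_s'],st['position'],'toolyaw',np.degrees(np.arctan2(x[1],x[0])),st['contact_force'],st['width'])
    # red row per column (strong red only), per-column centroid, line fit
    a=im.astype(int); pts=[]
    for u in range(266,379,2):
        g=np.clip(a[band[0]:band[1],u,0]-a[band[0]:band[1],u,1]-60,0,None)*(a[band[0]:band[1],u,1]<90)
        if g.sum()>0: pts.append((u,band[0]+(g*np.arange(len(g))).sum()/g.sum()))
    P=plane('wrist',pts,.088,st)[:,:2]
    vx,vy,x0,y0=cv2.fitLine(P.astype(np.float32),cv2.DIST_HUBER,0,.01,.01).ravel()
    if vy<0: vx,vy=-vx,-vy
    print('line',len(P),x0,y0,'yaw',np.degrees(np.arctan2(-vx,vy)))
    p,n=edge(im,st,list(range(110,255,4))+list(range(392,540,4)),(40,160))
    print('line to edge mm',1e3*(p-[x0,y0])@n)
E
python3 -c "
from m import *
check('w8')"
```

```text
12.425 [ 0.5621 -0.0312  0.0895] toolyaw 6.178710272874073 [-5.4426 -0.5767  9.932 ] 0.6279193183673961
line 57 0.6196317 -0.018205298 yaw 6.749017
edge n 74 yaw 6.122326 pt 0.64945865 -0.0266221 res 0.0010252924295319416
line to edge mm 28.759153
```

>>> arm_command:
  motion:
    - [0.5, 0, 0.2, 0.5, -1]
    - [1.3, 0, 0.2, 0.5, -1]
    - [2.1, 0, 0.2, 0.5, -1]
    - [2.7, 0, 0.2, 0.5, -1]
    - [2.9, 0, 0.2, 0.5, -1]
    - [2.9, 0, 0.2, 0.5, -1]

```text
time_s: 13.22
position: [0.5895, -0.0285, 0.0894]
ee_rot: [0.002, 0.999, 0.05, 0.001]
contact_force: [-11.8, -1.0, 14.8]
width: 0.63
```

```bash
python3 - <<'E'
from m import *
check('w9')
a=snap('scene','s9')
x,y,X,Y=300,180,380,250
v,u=np.where((a[y:Y,x:X,0].astype(int)-a[y:Y,x:X,1]>45)&(a[y:Y,x:X,1]<100));P=plane('scene',np.c_[u+x,v+y],.088)[:,:2]
print('scene line',len(u),P.mean(0),np.ptp(P,axis=0))
# brass lower (outer) edge in the scene
H,S,V=cv2.split(cv2.cvtColor(a,cv2.COLOR_RGB2HSV)); b=(H>12)&(H<26)&(S>140)&(V>110)
pts=[]
for uu in list(range(262,318,3))+list(range(372,408,3)):
    y0=256-(uu-253.5)*42/161
    k=[vv for vv in range(int(y0-8),int(y0+6)) if b[vv,uu]]
    if k: pts.append((uu,max(k)+.5))
E_=plane('scene',pts,.07)[:,:2]
vx,vy,x0,y0=cv2.fitLine(E_.astype(np.float32),cv2.DIST_HUBER,0,.01,.01).ravel()
if vy<0: vx,vy=-vx,-vy
print('scene edge',len(pts),x0,y0,np.degrees(np.arctan2(-vx,vy)),'gap mm',1e3*(np.array([x0,y0])-P.mean(0))@[vy,-vx])
cv2.imwrite('pics/v9.png',np.vstack([cv2.imread('pics/w9.png')[:270,:,::-1],cv2.resize(a[150:270,225:425],(640,320),interpolation=2)])[:,:,::-1])
E
```

```text
13.225 [ 0.5895 -0.0285  0.0894] toolyaw 5.708264542254998 [-11.8455  -1.002   14.831 ] 0.629932036550407
line 57 0.64818394 -0.026450925 yaw 6.332443
edge n 74 yaw 6.1646457 pt 0.6545903 -0.06261361 res 0.0003785929674424713
line to edge mm 2.485959
scene line 30 [0.5898 0.0264] [0.1434 0.1652]
scene edge 31 0.6523192 -0.03856606 6.2442784 gap mm 55.08528198764997
```

View pics/v9.png

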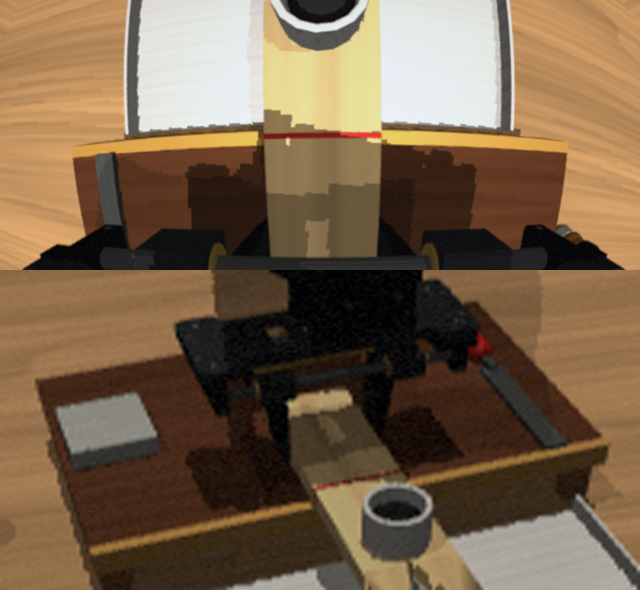

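Wrist view: the line at row 135 is just inside the brass outer edge, with about 2.5 mm left. The first scene mask caught other red, so I'll restrict it to the line at (323,231)–(348,225) as a cross-check and then finish the slide.

```bash
cat >> m.py <<'E'
def scheck(f,box=(316,216,356,238)):
    a=snap('scene',f).astype(int); x,y,X,Y=box
    g=a[y:Y,x:X,0]-a[y:Y,x:X,1]; rel=g/(a[y:Y,x:X].sum(2)+1)
    v,u=np.where((g>35)&(rel>.25)); P=plane('scene',np.c_[u+x,v+y],.088)[:,:2]
    e=np.array([.6523,-.0386]);n=np.array([np.cos(np.radians(6.2)),np.sin(np.radians(6.2))])
    print('scene line',len(u),P.mean(0),np.ptp(P@[-n[1],n[0]]),'gap mm',1e3*np.median((e-P)@n))
E
python3 -c "
from m import *
scheck('s10'); print(1e3*np.array([(np.array([.6523,-.0386])-p)@[.9942,.108] for p in plane('scene',[(322.8,231.4),(348.4,225)],.088)[:,:2]]))"
```

```text
scene line 17 [ 0.6483 -0.024 ] 0.059486824459399026 gap mm 2.392184763033691
[2.8537 2.6458]
```

>>> arm_command:
  motion:
    - [0.2, 0, 0.2, 0, -1]
    - [0.4, 0, 0.2, 0, -1]
    - [0.4, 0, 0.2, 0, -1]
    - [0.4, 0, 0.2, 0, -1]

```text
time_s: 13.88
position: [0.592, -0.0283, 0.0894]
ee_rot: [0.002, 0.999, 0.05, -0.001]
contact_force: [-11.8, 0.1, 14.4]
width: 0.626
```

```bash
python3 -c "
from m import *
check('w11'); scheck('s11')"
```

```text
13.875 [ 0.592  -0.0283  0.0894] toolyaw 5.739665362126674 [-11.7922   0.1309  14.3558] 0.6263340270919298
line 57 0.6498617 -0.018648194 yaw 6.1635056
edge n 74 yaw 6.159749 pt 0.65035933 -0.023124097 res 0.0005039732728638459
line to edge mm 0.014497608
scene line 18 [ 0.6512 -0.0275] 0.057353593600600855 gap mm -0.054729953158123144
```

```bash
python3 -c "
from h import *
st=r.read_state();print(st['position'],st['contact_force'],st['width']);print(r.hand_in())"
```

```text
[ 0.59204331 -0.02836277  0.08944825] [-12.02232009  -0.15453987  15.48226689] 0.6296938154834355
the job is handed in; nothing more can be done
None
```

I seated the ring on the post, slid the pin out until the red line lay over the brass edge, and handed the job in at about 14 s with the tail still held.

- **Ring:** I pushed it down with about 20 N until it stopped at the height expected for sitting on the board. Later pictures showed it still seated.
- **Pin:** I gripped the tail across its width, turned it about 4° square, and slid it out with steady downward pressure. The TCP height stayed at 89.4–89.5 mm throughout, so I saw no sign of tipping.
- **Final position:** The wrist camera put the line 0.0 mm from the edge and the scene camera put it 0.1 mm away. The wrist camera read the same angle for both, 6.16°. The calibration itself is only good to about 2 mm.
- **Hold:** The grip was closed at about 60 mm with about 15 N of downward force at hand-in.
- **Bystanders:** The jar, file and block looked undisturbed in the views I had, but I did not measure their positions before and after.
- **Checks that disagreed:** Two early mask fits, of the line and the edge, picked up other colours, and one scene mask caught stray red. I redid these with tighter regions before relying on them.

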